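Roll a gas sample cylinder label-up in its tray and latch the hold-down bar

ROBOT

A 7-joint arm with a two-finger parallel gripper is mounted at the origin on the work surface. World frame = base frame: x ahead of the robot, y to its left, z up, the work surface at z = 0. Lengths are in m, angles in rad, forces in N, time in s.
With the tool pointing down it reaches from about 0.425 to 1.025 m from the base axis. Payload 9.4 kg.
Tool frame: the origin (TCP) lies midway between the tips of the shut fingers; the grasp point (between the pads) lies 19 mm behind it; z points along the fingers, y is the line along which they close (so a half turn about z gives the same grasp; the last joint's range is limited). The gripper opens to 85 mm and grips with 20 to 120 N. Pads are 22 mm wide; open, the fingers measure 114 mm over their backs; the gripper's body (76 mm by 85 mm) begins 54 mm behind the grasp point. The pads swing forward as they close: fully open they stand 13 mm farther back than shut.
Start: joints at [-1.343, 0.599, -0.003, 1.599, 0.002, 0.943, -0.08], TCP at [0.218, 0.692, 0.231] pointing down, gripper open.
Joint ranges: [-2.57, 2.57], [-0.35, 1.97], [-1.29, 1.29], [0.11, 2.56], [-1.05, 4.19], [0.11, 1.86], [-2.63, 2.63]. Speed limits (rad/s): [2.22, 2.22, 3.01, 3.01, 3.14, 3.14, 3.14].

INTERFACE

Orientations are given as a rotation vector (axis times angle).
In Python, from cell import monitor, vision, close_job gives the robot as it stands.
- The arm moves only by the tool drive_tool, never from a script. Its argument "series" is a list of rows, each an object with "travel": the shift along the tool's x, y, z in m, a list of three; "roll": the turn about the tool's z in degrees. In form: [{"travel": [x, y, z], "roll": roll}, ...]. A call has 1 to 5 rows; each row is the pose to reach, as a shift and turn from the pose commanded when the call began, along the tool's axes at that moment; what a row does not reach only later rows make up. A row lasts 1/8 s, in which the tool goes at most 62.5 mm and 10.7 degrees, less where a joint would pass 70% of its speed; a pose out of reach is approached as far as the arm can. A call with a gripper value outside its range is refused whole. "fingers" is the opening, from 0 (shut) to 1 (fully open), set as the call begins (left out, the last holds). The fingers move at their own pace and stop on an object; "force" is the grip in N (left out, the last holds). Time passes only in rows, so rows that repeat a pose let the fingers close. It gives the time, the measured TCP pose, the force, the opening and the grip force at its end, in the units of the state.
- monitor.read_state(): the state, without advancing time (a new reading comes with each control period).
- vision.camera(name): name is "scene" or "top"; returns a dict with "color" (420x560x3 uint8, red, green, blue), "intrinsics" (3x3 intrinsics, pixels), "dist_coeffs" ([k1, k2, p1, p2, k3] as OpenCV has them; the pictures are not rectified), "rvec" (rotation vector, rad) and "tvec" (3), from world to camera coordinates, as OpenCV has them. Camera axes: x right, y down, z forward; pixel columns grow to the right and rows downward; lengths in m; the calibration is good to about 2 mm. A picture is of the moment at which its call begins. There is no depth.
- close_job(): hands the job in; it is judged then, once.
The state is a dict: "clock": time; "q": joint angles; "dq": joint speeds; "joint_efforts": joint torques, N m; "tcp_pos": TCP position; "ee_rot": TCP orientation; "contact_force": force on the tool from outside, world axes, zero at the start; "ft_torque": the same for the moment, N m; "finger_gap": finger opening in m; "grip_force": force on a finger pad.
Only numpy, scipy, OpenCV 4.12 (cv2) and the standard library are available. Lean on these libraries where they do the work, as an engineer would, in place of code of your own. Each camera call takes 0.05 s, during which the arm holds its last target. There are 200 camera calls.

TASK

Roll the gas sample cylinder along the rubber floor of its tray, gently and without lifting it out, until the white stripe of its blue label faces straight up. Then, with the cylinder lying still, swing the orange hold-down bar over it and fully down into its catch, the stripe still facing up. Leave the bottles, the jar and the beaker where they stand.

Things in the scene. Friction and masses are not known exactly. Their poses are not given: they have to be found in the camera images.
- cylinder: Aluminium cylinder, domed ends, 44 mm diameter, 140 mm long (straight wall 96), plus an 18 mm brass neck to x = +86 mm; 0.5 kg; rolls with slight drag. Origin on its axis at mid-length, 22 mm above the tray floor. x: along it to the neck; z: out through the white stripe (5 x 76 mm) amid the 25 mm wide blue label, so stripe up = z up. A blue tick on each dome marks the label's side
- tray: Fixed grey tray, dark rubber floor. Outside 190 (x) by 210 (y) mm; inside 178 by 200; floor 6 mm above the bench; walls 18 mm high. Origin: centre of its underside. The cylinder lies roughly along x and rolls along y. The bar, when down, lies along y at x = +60 mm; hinge post (68 mm high) at y = +112 mm, catch (two cheeks 25 mm apart, 62 mm high) at y = -112 mm
- bar (a joint): Angle of the orange hold-down bar: 0 = level, fully down in its catch; 1.57 = upright; 1.9 = leaning outward at its stop. It turns in the tray's y-z plane about its hinge at the tray's +y side; its stiff hinge holds it wherever it is left; it starts near upright
- bar_hinge (a point): Hinge axis of the bar (along the tray's x), 61 mm above the bench, at x = +60, y = +112 mm of the tray. The bar is 16 mm wide, 10 mm thick and 226 mm long from here, then a black end tab (20 wide, 14 thick) to 240 mm; lowered, its underside clears the cylinder by 6 mm
- bar_push (a point): Point on the bar's upper face (the outer face while it stands), 195 mm from the hinge: a good place to push it over and down
- wash_bottle: White wash bottle with a blue cap, 60 mm diameter, 165 mm tall, standing; origin centre of its underside.
- amber_jar: Amber glass jar with a black lid, 60 mm diameter, 85 mm tall, standing; origin centre of its underside.
- reagent: Clear reagent bottle with a blue cap, 68 mm diameter, 150 mm tall, standing; origin centre of its underside.
- beaker: Glass beaker, 72 mm diameter, 90 mm tall, standing; origin centre of its underside.

How it is judged:
By the outcome, as a careful person would: the job done as asked, in the order asked, and still so for the second after the job is handed in, with the robot touching nothing.
It also fails if it takes over 64 s, if anything falls off the work surface, if the arm or the gripper's body presses on something with over 40 N, if the wrist force passes 120 N, or if a joint passes its speed limit or range.

## Working session

There is one attempt and no reset: what is moved stays moved. The work goes in short steps, Python scripts to look and compute and a tool call to move; the robot and the scene stay as the last step left them, time stands still between calls to the robot, and variables do not carry over. Pictures are saved under pics/ and viewed, at most 10 in all, crops included, and the job is handed in when it is done.

Besides the shell and the picture viewer there is one more tool, called after "Emit:" as name(argument=value, ...) on one line, values as JSON. drive_tool: Moves the arm, as the interface text tells. Its arguments: {"type":"object","properties":{"series":{"type":"array","items":{"type":"object","properties":{"travel":{"type":"array","items":{"type":"number"}},"roll":{"type":"number"}}}},"fingers":{"type":"number"},"force":{"type":"number"}},"required":["series"]}

```bash
mkdir -p pics; python3 - <<'E'
from cell import monitor, vision
import cv2,pickle
s=monitor.read_state();print(s['clock'],s['tcp_pos'],s['ee_rot'],s['finger_gap'])
for n in('scene','top'):
    c=vision.camera(n);pickle.dump(c,open(n+'0.pkl','wb'))
    cv2.imwrite(f'pics/{n}0.png',cv2.resize(c['color'][:,:,::-1],(800,600)))
    print(n,c['intrinsics'],c['dist_coeffs'],c['rvec'],c['tvec'])
E
```

```text
0.0 [0.21742677 0.69113457 0.23041717] [-4.76826758e-01 -3.10507609e+00  2.46650792e-03] 0.08523242648973305
scene [[392.61534599   0.         277.70013295]
 [  0.         392.61534599 207.09369196]
 [  0.           0.           1.        ]] [0.02439365 0.         0.         0.         0.        ] [ 2.38813644  0.92197431 -0.29309772] [-0.43064709 -0.27772665  1.10867527]
top [[542.91571803   0.         272.74985806]
 [  0.         542.91571803 206.90814437]
 [  0.           0.           1.        ]] [-0.21218016  0.          0.          0.          0.        ] [ 2.12559548 -2.17246034  0.11254644] [0.01430011 0.55696359 1.10774425]
```

View pics/scene0.png

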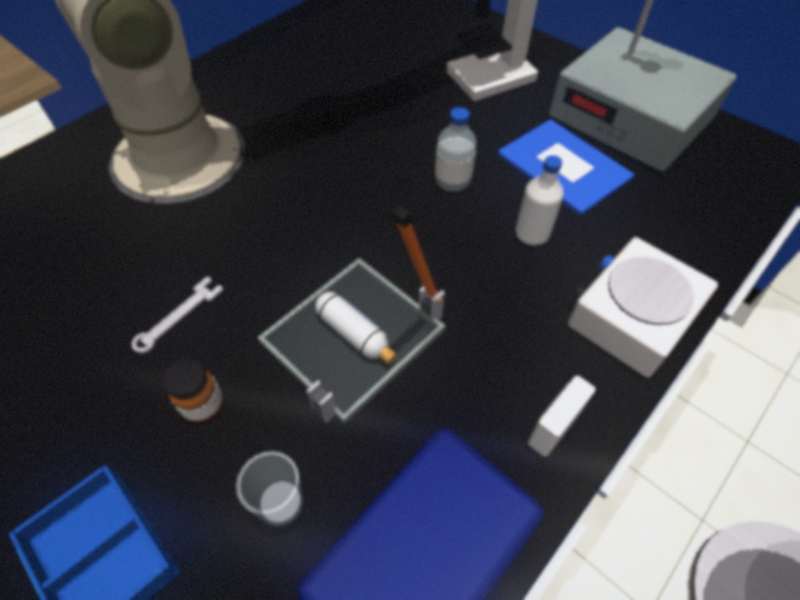

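View pics/top0.png

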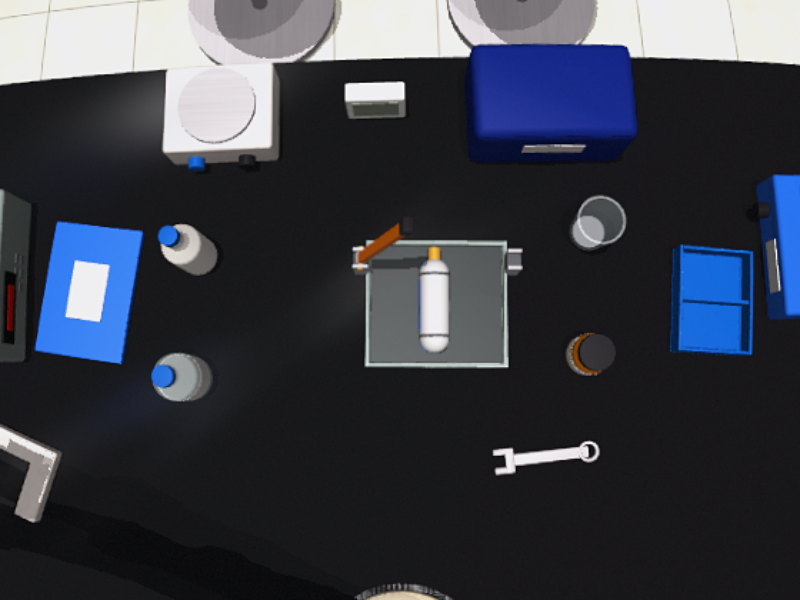

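The scene view shows the tray around (350,340), with the bar upright near (420,250). The top view has the tray corners near (366,242)–(508,367), the cylinder along column 433, and a thin blue label sliver on its left (+y) side. I'll zoom in and measure next.

```bash
cat > h.py <<'E'
import cv2,numpy as np
def ray(c,px):
    R=cv2.Rodrigues(np.array(c['rvec'],float))[0];t=np.array(c['tvec'],float)
    p=cv2.undistortPoints(np.array(px,float).reshape(-1,1,2),c['intrinsics'],np.array(c['dist_coeffs'],float))[:,0]
    d=np.c_[p,np.ones(len(p))]@R; return -R.T@t,d
def onz(c,px,z):
    o,d=ray(c,px); return o+d*((z-o[2])/d[:,2])[:,None]
def proj(c,P): return cv2.projectPoints(np.array(P,float),np.array(c['rvec'],float),np.array(c['tvec'],float),c['intrinsics'],np.array(c['dist_coeffs'],float))[0][:,0]
E
python3 - <<'E'
import pickle,cv2,numpy as np
from h import *
c=pickle.load(open('top0.pkl','rb'));k=.7
im=c['color'][:,:,::-1]
cr=im[155:265,240:380];cv2.imwrite('pics/ztop.png',cv2.resize(cr,(763,600),interpolation=cv2.INTER_NEAREST))
print('tray',onz(c,np.array([[366,242],[507,241],[508,366],[366,366]])*k,.024))
print('camera',ray(c,[[0,0]])[0])
print('cyl ends',onz(c,np.array([[434,248],[433,352]])*k,.028))
for n,p,h in(('wash bottle cap',(168,236),.165),('reag',(163,377),.15),('jar',(598,350),.085),('beaker',(600,221),.09)):print(n,onz(c,[np.array(p)*k],h))
s=pickle.load(open('scene0.pkl','rb'))
cv2.imwrite('pics/zscene.png',cv2.resize(s['color'][140:300,175:325,::-1],(562,600),interpolation=cv2.INTER_NEAREST))
for r in (195,205,215,225,232): print(r,[tuple(map(int,x)) for x in c['color'][r,290:318]])
E
```

```text
tray [[ 0.64031382  0.03616542  0.024     ]
 [ 0.63705141 -0.17582748  0.024     ]
 [ 0.44977063 -0.17009367  0.024     ]
 [ 0.45471693  0.03931725  0.024     ]]
camera [ 0.41665095 -0.0174256   1.16773652]
cyl ends [[ 0.62797063 -0.06542316  0.028     ]
 [ 0.47299611 -0.05969552  0.028     ]]
wash bottle cap [[0.62885009 0.29732345 0.165     ]]
reag [[0.43978932 0.30644776 0.15      ]]
jar [[ 0.46675088 -0.29109777  0.085     ]]
beaker [[ 0.65117659 -0.30305324  0.09      ]]
195 [(96, 99, 100), (98, 101, 101), (91, 94, 92), (77, 86, 114), (137, 143, 168), (184, 181, 184), (206, 201, 201), (222, 218, 219), (229, 227, 227), (236, 234, 233), (238, 237, 239), (237, 237, 241), (237, 237, 241), (237, 237, 241), (238, 238, 241), (238, 238, 241), (237, 238, 242), (238, 238, 239), (239, 236, 236), (234, 231, 231), (228, 225, 225), (221, 217, 218), (202, 198, 197), (174, 170, 172), (84, 84, 84), (86, 89, 90), (92, 96, 98), (92, 96, 96)]
205 [(98, 102, 102), (99, 102, 102), (92, 95, 90), (53, 77, 136), (121, 138, 180), (184, 181, 187), (207, 203, 202), (222, 219, 220), (231, 228, 228), (237, 2
[... 1009 characters left out ...]
, (239, 240, 243), (240, 240, 243), (240, 240, 243), (239, 240, 241), (240, 238, 238), (235, 233, 233), (231, 229, 229), (223, 220, 221), (210, 204, 204), (181, 174, 176), (97, 97, 98), (91, 96, 98), (97, 101, 103), (97, 101, 103)]
232 [(103, 106, 107), (102, 107, 107), (94, 97, 96), (78, 82, 87), (151, 147, 147), (190, 186, 186), (212, 207, 205), (227, 224, 224), (236, 233, 233), (243, 239, 239), (245, 244, 246), (245, 245, 248), (244, 245, 248), (245, 245, 248), (245, 245, 248), (244, 245, 248), (245, 245, 248), (245, 245, 247), (245, 243, 244), (242, 239, 238), (236, 234, 233), (227, 225, 225), (215, 209, 210), (185, 182, 181), (99, 100, 98), (95, 97, 99), (100, 103, 104), (99, 103, 104)]
```

View pics/ztop.png

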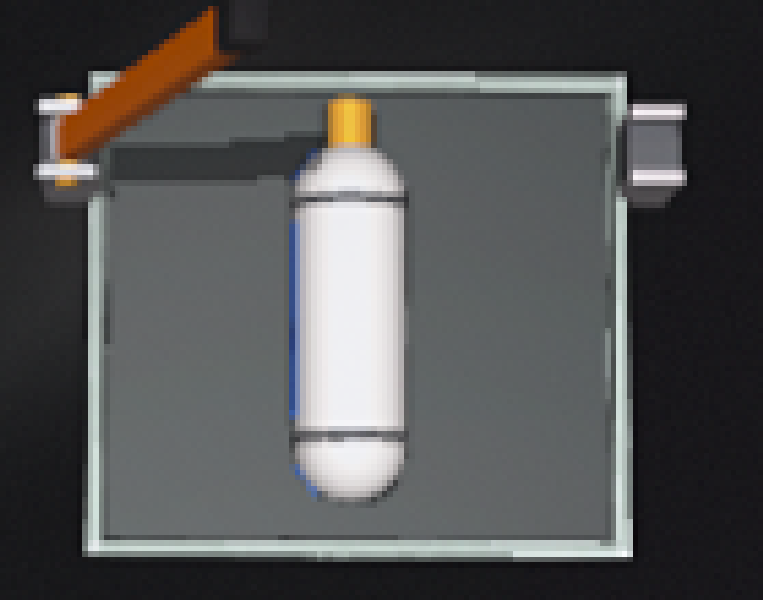

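View pics/zscene.png

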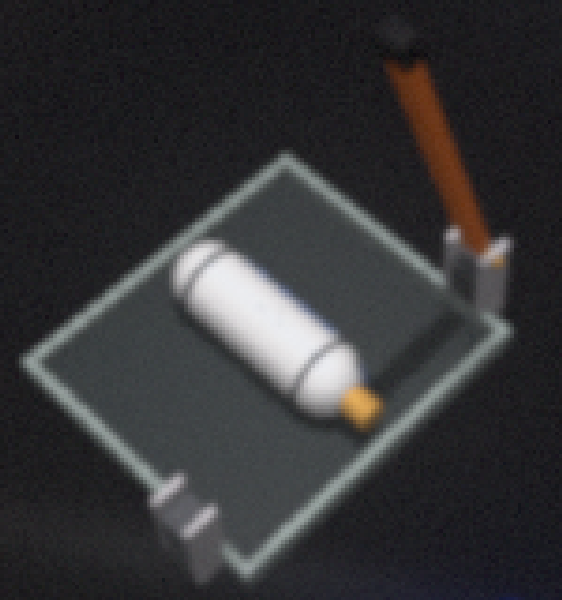

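Estimates:
- **Cylinder:** origin near (0.542, -0.062), yaw about -2°.
- **Stripe:** about 95° off vertical on the +y side, so the cylinder needs roughly 37 mm of roll toward -y.
- **Tray:** centre near (0.545, -0.068), yaw about -1.2°.

The plan is to straddle the cylinder with the fingers and carry it sideways.

Emit:
drive_tool(series=[{"travel": [-0.036, -0.0415, 0], "roll": -3}, {"travel": [-0.072, -0.083, 0], "roll": -6}, {"travel": [-0.108, -0.1245, 0], "roll": -9}, {"travel": [-0.144, -0.166, 0], "roll": -12}, {"travel": [-0.18, -0.2075, 0], "roll": -15.7}], fingers=0.75)

```text
clock: 0.72
tcp_pos: [0.3275, 0.4378, 0.2311]
ee_rot: [0.045, 3.141, -0.001]
contact_force: [1.9, 0.0, 1.0]
finger_gap: 0.0646
grip_force: 0.0
```

```bash
cat > go.py <<'E'
import sys,numpy as np
from cell import monitor
from scipy.spatial.transform import Rotation as Ro
s=monitor.read_state();R=Ro.from_rotvec(s['ee_rot']).as_matrix()
print(s['clock'],np.round(s['tcp_pos'],4),'yang',np.degrees(np.arctan2(R[1,1],R[0,1])),'gap',s['finger_gap'],np.round(s['contact_force'],1))
if len(sys.argv)>3: print('travel',np.round(R.T@(np.array(sys.argv[1:4],float)-s['tcp_pos']),4))
E
python3 go.py .542 -.062 .231
```

```text
0.725 [0.3275 0.4378 0.2311] yang 88.3548590357728 gap 0.06458250918072807 [1.9 0.  1. ]
travel [-2.288e-01 -4.934e-01  3.000e-04]
```

Emit:
drive_tool(series=[{"travel": [-0.023, -0.049, 0]}, {"travel": [-0.046, -0.098, 0]}, {"travel": [-0.069, -0.147, 0]}, {"travel": [-0.092, -0.196, 0]}, {"travel": [-0.115, -0.245, 0]}])

```text
validation failed for argument at $.se...
```

Emit:
drive_tool(series=[{"travel": [-0.023, -0.049, 0]}, {"travel": [-0.046, -0.098, 0]}, {"travel": [-0.069, -0.147, 0]}, {"travel": [-0.092, -0.196, 0]}, {"travel": [-0.1, -0.23, 0]}])

```text
validation failed for argument at $.se...
```

```bash
python3 go.py .542 -.062 .02
```

```text
0.725 [0.3275 0.4378 0.2311] yang 88.3548590357728 gap 0.06458250918072807 [1.9 0.  1. ]
travel [-0.2287 -0.4933  0.2113]
```

Roll has to be given in every row.

Emit:
drive_tool(series=[{"travel": [-0.023, -0.049, 0], "roll": 0}, {"travel": [-0.046, -0.098, 0], "roll": 0}, {"travel": [-0.069, -0.147, 0], "roll": 0}, {"travel": [-0.092, -0.196, 0], "roll": 0}, {"travel": [-0.115, -0.245, 0], "roll": 0}])

```text
clock: 1.35
tcp_pos: [0.4348, 0.1895, 0.2313]
ee_rot: [0.048, 3.141, -0.0]
contact_force: [1.4, 1.3, 0.5]
finger_gap: 0.0641
grip_force: 0.0
```

Emit:
drive_tool(series=[{"travel": [-0.023, -0.049, 0], "roll": 0}, {"travel": [-0.046, -0.098, 0], "roll": 0}, {"travel": [-0.069, -0.147, 0], "roll": 0}, {"travel": [-0.09, -0.196, 0], "roll": 0}, {"travel": [-0.1, -0.23, 0], "roll": 0}])

```text
clock: 1.98
tcp_pos: [0.5279, -0.0444, 0.2311]
ee_rot: [0.052, 3.141, -0.001]
contact_force: [-0.1, 0.0, 0.4]
finger_gap: 0.0645
grip_force: 0.0
```

```bash
python3 go.py .542 -.062 .02
```

```text
1.975 [ 0.5279 -0.0444  0.2311] yang 88.11634736590787 gap 0.06448639824268042 [-0.1  0.   0.4]
travel [-0.0147 -0.017   0.2111]
```

Emit:
drive_tool(series=[{"travel": [-0.0147, -0.017, 0.04], "roll": 0}, {"travel": [-0.0147, -0.017, 0.09], "roll": 0}, {"travel": [-0.0147, -0.017, 0.13], "roll": 0}, {"travel": [-0.0147, -0.017, 0.16], "roll": 0}, {"travel": [-0.0147, -0.017, 0.18], "roll": 0}])

```text
clock: 2.6
tcp_pos: [0.5408, -0.0592, 0.0495]
ee_rot: [-0.048, -3.139, -0.0]
contact_force: [0.4, 0.6, 1.1]
finger_gap: 0.0642
grip_force: 0.0
```

Emit:
drive_tool(series=[{"travel": [0, 0, 0.01], "roll": 0}, {"travel": [0, 0, 0.02], "roll": 0}, {"travel": [0, 0, 0.03], "roll": 0}, {"travel": [0, 0, 0.033], "roll": 0}, {"travel": [0, 0, 0.033], "roll": 0}])

```text
clock: 3.22
tcp_pos: [0.5415, -0.0592, 0.0184]
ee_rot: [0.048, 3.141, -0.0]
contact_force: [-0.8, -1.5, 0.1]
finger_gap: 0.0638
grip_force: 0.0
```

Emit:
drive_tool(series=[{"travel": [0, 0, 0], "roll": 0}, {"travel": [0, 0, 0], "roll": 0}, {"travel": [0, 0, 0], "roll": 0}], fingers=0.62, force=20)

```text
clock: 3.6
tcp_pos: [0.5416, -0.0592, 0.0185]
ee_rot: [0.048, 3.141, -0.0]
contact_force: [-0.2, -0.0, -0.2]
finger_gap: 0.053
grip_force: 0.0
```

```bash
python3 go.py .542 -.099 .018
```

```text
3.6 [ 0.5416 -0.0592  0.0185] yang 88.24013343211436 gap 0.05301740384301619 [-0.2 -0.  -0.2]
travel [-0.0016 -0.0398  0.0005]
```

Emit:
drive_tool(series=[{"travel": [0, -0.003, 0], "roll": 0}, {"travel": [0, -0.006, 0], "roll": 0}, {"travel": [0, -0.009, 0], "roll": 0}, {"travel": [0, -0.012, 0], "roll": 0}, {"travel": [0, -0.015, 0], "roll": 0}])

```text
clock: 4.22
tcp_pos: [0.541, -0.0744, 0.0183]
ee_rot: [0.048, 3.141, -0.0]
contact_force: [-0.4, -0.3, -0.6]
finger_gap: 0.053
grip_force: 0.2
```

Emit:
drive_tool(series=[{"travel": [0, -0.003, 0], "roll": 0}, {"travel": [0, -0.006, 0], "roll": 0}, {"travel": [0, -0.009, 0], "roll": 0}, {"travel": [0, -0.012, 0], "roll": 0}, {"travel": [0, -0.015, 0], "roll": 0}])

```text
clock: 4.85
tcp_pos: [0.5405, -0.0894, 0.0183]
ee_rot: [-0.048, -3.141, 0.0]
contact_force: [-0.5, 0.4, 0.9]
finger_gap: 0.0526
grip_force: 0.2
```

Emit:
drive_tool(series=[{"travel": [0, -0.0015, 0], "roll": 0}, {"travel": [0, -0.003, 0], "roll": 0}, {"travel": [0, -0.0045, 0], "roll": 0}, {"travel": [0, -0.005, 0], "roll": 0}, {"travel": [0, -0.005, 0], "roll": 0}])

```text
clock: 5.48
tcp_pos: [0.5404, -0.0943, 0.0183]
ee_rot: [0.049, 3.141, -0.0]
contact_force: [-0.5, 1.0, 0.1]
finger_gap: 0.0533
grip_force: 0.0
```

```bash
python3 go.py .542 -.099 .018; python3 - <<'E'
from cell import vision
import cv2,pickle
ims=[]
for n,(a,b,x,y) in dict(top=(155,265,240,380),scene=(170,310,170,320)).items():
    c=vision.camera(n);pickle.dump(c,open(n+'1.pkl','wb'))
    ims.append(cv2.resize(c['color'][a:b,x:y,::-1],(400,340),interpolation=cv2.INTER_CUBIC))
cv2.imwrite('pics/s1.png',cv2.hconcat(ims))
E
```

```text
5.475 [ 0.5404 -0.0943  0.0183] yang 88.22820913178018 gap 0.053348298876891284 [-0.5  1.   0.1]
travel [-0.0018 -0.0047  0.0003]
```

View pics/s1.png

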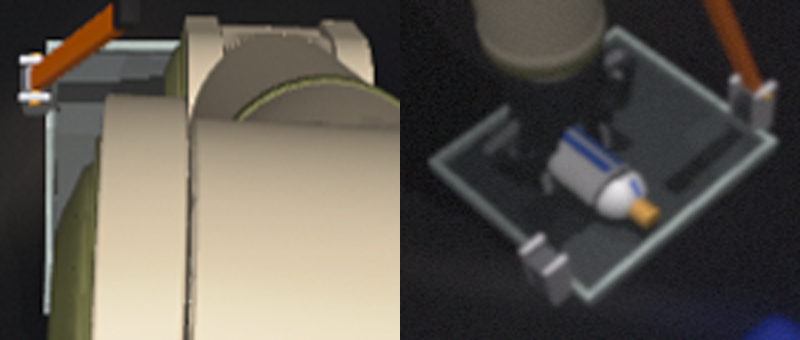

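The top view is blocked by the arm. The scene view shows the blue label and white stripe at about (590,145), still a little short of the top. I'll roll a bit further, then lift clear and look.

Emit:
drive_tool(series=[{"travel": [0, -0.002, 0], "roll": 0}, {"travel": [0, -0.004, 0], "roll": 0}, {"travel": [0, -0.006, 0], "roll": 0}, {"travel": [0, -0.008, 0], "roll": 0}, {"travel": [0, -0.008, 0], "roll": 0}])

```text
clock: 6.2
tcp_pos: [0.5401, -0.1025, 0.0183]
ee_rot: [-0.049, -3.141, 0.0]
contact_force: [-0.2, 0.4, 0.5]
finger_gap: 0.0529
grip_force: 0.0
```

Emit:
drive_tool(series=[{"travel": [0, 0.001, 0], "roll": 0}, {"travel": [0, 0.003, 0], "roll": 0}, {"travel": [0, 0.0045, 0], "roll": 0}, {"travel": [0, 0.0045, 0], "roll": 0}], fingers=0.75)

```text
clock: 6.7
tcp_pos: [0.5403, -0.0974, 0.0183]
ee_rot: [0.048, 3.141, 0.0]
contact_force: [0.2, 0.5, 0.4]
finger_gap: 0.064
grip_force: 0.0
```

Emit:
drive_tool(series=[{"travel": [0, 0, -0.02], "roll": 0}, {"travel": [0, 0, -0.06], "roll": 0}, {"travel": [0, 0, -0.11], "roll": 0}, {"travel": [0, 0, -0.16], "roll": 0}, {"travel": [0, 0, -0.21], "roll": 0}])

```text
clock: 7.32
tcp_pos: [0.5399, -0.0977, 0.2301]
ee_rot: [0.048, 3.141, -0.0]
contact_force: [-0.6, -0.1, 0.4]
finger_gap: 0.064
grip_force: 0.0
```

Emit:
drive_tool(series=[{"travel": [0.02, -0.05, 0], "roll": 0}, {"travel": [0.04, -0.1, 0], "roll": 0}, {"travel": [0.06, -0.15, 0], "roll": 0}, {"travel": [0.08, -0.2, 0], "roll": 0}, {"travel": [0.1, -0.25, 0], "roll": 0}])

```text
clock: 7.95
tcp_pos: [0.4317, -0.3459, 0.2284]
ee_rot: [0.048, 3.141, -0.0]
contact_force: [-0.1, -0.0, 0.3]
finger_gap: 0.0639
grip_force: 0.0
```

```bash
cat > look.py <<'E'
import sys
from cell import vision
import cv2,pickle
i=sys.argv[1];ims=[]
for n,(a,b,x,y) in dict(top=(155,265,240,380),scene=(170,310,170,320)).items():
    c=vision.camera(n);pickle.dump(c,open(f'{n}{i}.pkl','wb'))
    ims.append(cv2.resize(c['color'][a:b,x:y,::-1],(400,340),interpolation=cv2.INTER_CUBIC))
cv2.imwrite(f'pics/s{i}.png',cv2.hconcat(ims))
E
python3 look.py 2; python3 go.py
```

```text
8.05 [ 0.429  -0.3503  0.2284] yang 87.7465379815946 gap 0.06420632788861308 [-0.7  0.6 -0.2]
```

View pics/s2.png

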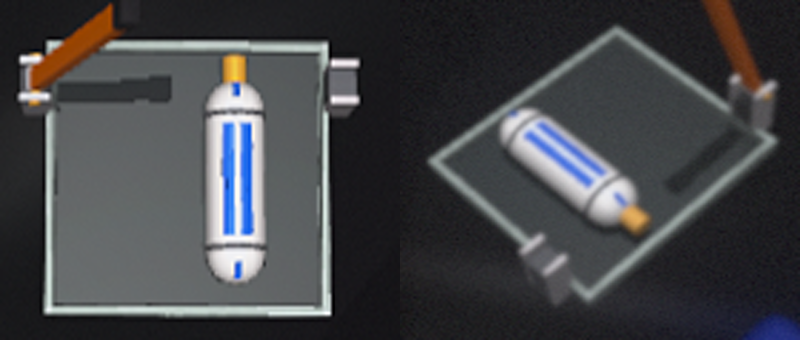

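The stripe is nearly on top: in the top crop it sits at column 238, with the cylinder spanning about 206–266. I'll measure the remaining angle by fitting the cylinder model.

```bash
cat > fit.py <<'E'
import sys,pickle,numpy as np
from h import *
c=pickle.load(open(f'top{sys.argv[1]}.pkl','rb'));I=c['color'].astype(float)
x0=float(sys.argv[2]) if len(sys.argv)>2 else .541
o,_=ray(c,[[0,0]]); res=[]
for r in range(199,236,2):
    row=I[r]; w=row[:,0]
    seg=row[300:345]
    bl=np.clip(seg[:,2]-seg[:,0]-12,0,None)
    if bl.sum()<300: continue
    xb=(bl*np.arange(300,345)).sum()/bl.sum()
    br=seg.sum(1)/3; th=(np.median(br[:5])+200)/2
    idx=np.where(br>140)[0]; a,b=idx[0],idx[-1]
    L=300+a-(br[a]-140)/(br[a]-br[a-1]); Rr=300+b+(br[b]-140)/(br[b]-br[b+1])
    res.append((r,L,Rr,xb))
res=np.array(res)
def ydir(px,z): return onz(c,px,z)
# axis: bisector of the tangent rays in the plane ~ perpendicular to x
out=[]
for r,L,Rr,xb in res:
    o,d=ray(c,[[L,r],[Rr,r],[xb,r]])
    ang=np.arctan2(d[:,1],-d[:,2])  # y tilt
    m=(ang[0]+ang[1])/2; yc=o[1]+np.tan(m)*(o[2]-.028)
    # label ray hits circle
    dy,dz=np.sin(ang[2]),-np.cos(ang[2]); py,pz=o[1]-yc,o[2]-.028
    bq=py*dy+pz*dz; disc=bq*bq-(py*py+pz*pz-.022**2); t=-bq-np.sqrt(disc)
    h=o+d[2]*((.05-o[2])/d[2,2])
    out.append((h[0],yc,np.degrees(np.arctan2(py+t*dy,pz+t*dz)),Rr-L))
out=np.array(out);print(np.round(out[::3],4));print('mean phi(+ toward +y)',out[:,2].mean(),out[:,2].std(),'width',out[:,3].mean())
p=np.polyfit(out[:,0],out[:,1],1);print('yc at x0',np.polyval(p,x0),'slope deg',np.degrees(np.arctan(p[0])))
E
python3 fit.py 2
```

```text
[[ 0.5694 -0.1021 -0.0733 19.5143]
 [ 0.5568 -0.1019 -0.1589 19.5456]
 [ 0.5443 -0.1013  0.0488 19.5897]
 [ 0.5318 -0.1011 -0.4117 19.5287]
 [ 0.5193 -0.1008 -0.5996 19.5395]
 [ 0.5069 -0.101  -0.1414 19.9451]]
mean phi(+ toward +y) -0.35738076196222657 0.5210028159477308 width 19.6230913989463
yc at x0 -0.10144828475095471 slope deg -1.1852999759220717
```

Stripe is about 0° (within ~2°), so the rolling is done. Next I need the bar's angle.

```bash
cat > bar.py <<'E'
import pickle,numpy as np,sys
from h import *
from scipy.optimize import least_squares
c=pickle.load(open('top2.pkl','rb'));s=pickle.load(open('scene2.pkl','rb'))
yw=np.radians(-1.2);Rz=np.array([[np.cos(yw),-np.sin(yw),0],[np.sin(yw),np.cos(yw),0],[0,0,1]]);T=np.array([.5455,-.0676,0])
def P(th,r): return T+Rz@np.array([.06,.112-r*np.cos(th),.061+r*np.sin(th)])
def orange(I):  # bar pixel: centroid of the far end
    I=I.astype(float); m=(I[...,0]>70)&(I[...,0]>1.8*I[...,1])&(I[...,2]<.35*I[...,0]); return m
for n,cc,win in(('top',c,(150,190,245,290)),('scene',s,(145,210,275,315))):
    m=orange(cc['color']);M=np.zeros_like(m);a,b,x,y=win;M[a:b,x:y]=m[a:b,x:y]
    q=np.argwhere(M)[:,::-1].mean(0);print(n,M.sum(),'centroid',q)
    for th in(1.4,1.5,1.57,1.65,1.75,1.85): print(th,proj(cc,[P(th,.118)])[0],'tab',proj(cc,[P(th,.233)])[0])
print('catch/hinge top',P(0,0),P(0,.195),P(0,.224))
print('pixel catch',proj(c,[P(0,.224)]),'hinge',proj(c,[P(0,0)]))
E
python3 bar.py; python3 go.py .44 .12 .26
```

```text
top 291 centroid [266.3161512 169.9862543]
1.4 [259.40745594 170.86820294] tab [268.21817881 157.90130778]
1.5 [253.06706172 170.7507813 ] tab [254.12893443 157.60609849]
1.57 [248.61550123 170.74091572] tab [244.22411784 157.58575137]
1.65 [243.55793127 170.8027194 ] tab [232.99268446 157.7507924 ]
1.75 [237.34507311 170.98837912] tab [219.27840463 158.23424764]
1.85 [231.33086613 171.29125544] tab [206.15149827 159.01208082]
scene 357 centroid [291.82352941 179.31932773]
1.4 [295.68194808 176.01088832] tab [290.05152575 138.33776974]
1.5 [299.85545085 172.0346252 ] tab [299.60994448 129.70268075]
1.57 [302.75437997 169.49716971] tab [306.17447687 124.35620263]
1.65 [306.01635328 166.86684211] tab [313.46599957 118.99886364]
1.75 [309.97688184 164.00964382] tab [322.15295641 113.47831413]
1.85 [313.76095324 161.65582211] tab [330.24661611 109.29070345]
catch/hinge top [0.60783239 0.04311889 0.061     ] [ 0.60374862 -0.15183834  0.061     ] [ 0.60314129 -0.18083198  0.061     ]
pixel catch [[360.29935269 181.29450442]] hinge [[252.2042334  181.48406411]]
8.05 [ 0.429  -0.3503  0.2284] yang 87.7465379815946 gap 0.06420632788861308 [-0.7  0.6 -0.2]
travel [ 0.0075  0.4703 -0.0329]
```

Both views agree on θ ≈ 1.29, with the bar already leaning slightly over the tray. I'll go round on the robot side with the fingers shut, to its +y side.

Emit:
drive_tool(series=[{"travel": [0.001, 0.05, -0.022], "roll": 0}, {"travel": [0.002, 0.105, -0.022], "roll": 0}, {"travel": [0.003, 0.16, -0.022], "roll": 0}, {"travel": [0.004, 0.215, -0.022], "roll": 0}, {"travel": [0.005, 0.26, -0.022], "roll": -1}], fingers=0)

```text
clock: 8.68
tcp_pos: [0.4353, -0.082, 0.2505]
ee_rot: [0.018, 3.141, 0.0]
contact_force: [1.3, -0.9, -0.3]
finger_gap: -0.0002
grip_force: 0.0
```

Emit:
drive_tool(series=[{"travel": [0, 0.05, 0], "roll": 0}, {"travel": [0, 0.1, 0], "roll": 0}, {"travel": [0, 0.15, 0], "roll": 0}, {"travel": [0, 0.16, 0], "roll": 0}])

```text
clock: 9.18
tcp_pos: [0.4375, 0.079, 0.2504]
ee_rot: [0.013, 3.141, 0.001]
contact_force: [-0.1, -1.3, -0.5]
finger_gap: -0.0003
grip_force: 0.0
```

```bash
python3 go.py .607 .055 .25
```

```text
9.175 [0.4375 0.079  0.2504] yang 89.53179438214976 gap -0.0002956466878038857 [-0.1 -1.3 -0.5]
travel [-0.1697 -0.0226  0.0004]
```

Emit:
drive_tool(series=[{"travel": [-0.045, -0.008, 0], "roll": 0}, {"travel": [-0.09, -0.016, 0], "roll": 0}, {"travel": [-0.135, -0.022, 0], "roll": 0}, {"travel": [-0.17, -0.022, 0], "roll": 0}, {"travel": [-0.17, -0.022, 0], "roll": 0}])

```text
clock: 9.8
tcp_pos: [0.6092, 0.0503, 0.2495]
ee_rot: [0.023, 3.141, -0.001]
contact_force: [-1.8, -0.8, -0.9]
finger_gap: -0.0
grip_force: 0.0
```

```bash
python3 go.py .6065 .015 .25; python3 - <<'E'
import numpy as np
for th in np.arange(1.3,-.01,-.1):
    print(round(th,2),np.round([.6078-.0209*.195*np.cos(th),.0431-.195*np.cos(th)+.005*np.sin(th)+.013,.061+.195*np.sin(th)+.005*np.cos(th)],4))
E
```

```text
9.8 [0.6092 0.0503 0.2495] yang 89.1437166274319 gap -3.627434815986443e-05 [-1.8 -0.8 -0.9]
travel [ 0.0022 -0.0353 -0.0004]
1.3 [0.6067 0.0088 0.2502]
1.2 [ 0.6063 -0.0099  0.2446]
1.1 [ 0.606  -0.0279  0.2371]
1.0 [ 0.6056 -0.0451  0.2278]
0.9 [ 0.6053 -0.0612  0.2169]
0.8 [ 0.605  -0.0762  0.2044]
0.7 [ 0.6047 -0.0898  0.1904]
0.6 [ 0.6044 -0.102   0.1752]
0.5 [ 0.6042 -0.1126  0.1589]
0.4 [ 0.604  -0.1216  0.1415]
0.3 [ 0.6039 -0.1287  0.1234]
0.2 [ 0.6038 -0.134   0.1046]
0.1 [ 0.6037 -0.1374  0.0854]
-0.0 [ 0.6037 -0.1389  0.066 ]
```

Emit:
drive_tool(series=[{"travel": [0.0015, -0.015, 0], "roll": 0}, {"travel": [0.0025, -0.029, 0], "roll": 0}, {"travel": [0.0025, -0.0415, 0], "roll": 0}, {"travel": [0.0025, -0.051, 0.0025], "roll": 0}, {"travel": [0.0025, -0.06, 0.005], "roll": 0}])

```text
clock: 10.42
tcp_pos: [0.604, -0.0094, 0.2454]
ee_rot: [0.021, 3.141, 0.0]
contact_force: [-0.2, 0.6, 1.8]
finger_gap: -0.0001
grip_force: 0.7
```

Emit:
drive_tool(series=[{"travel": [0, -0.009, 0.0037], "roll": 0}, {"travel": [0, -0.018, 0.0075], "roll": 0}, {"travel": [0, -0.0265, 0.012], "roll": 0}, {"travel": [0, -0.035, 0.0168], "roll": 0}, {"travel": [0, -0.043, 0.022], "roll": 0}])

```text
clock: 11.05
tcp_pos: [0.6035, -0.0522, 0.2228]
ee_rot: [-0.021, -3.141, 0.0]
contact_force: [-0.2, 0.2, 1.5]
finger_gap: 0.0002
grip_force: 0.3
```

```bash
python3 go.py .6052 -.0612 .2169;python3 look.py 3
```

```text
11.05 [ 0.6035 -0.0522  0.2228] yang 89.23574390656829 gap 0.00020102684504843141 [-0.2  0.2  1.5]
travel [-0.0018 -0.0089  0.0059]
```

View pics/s3.png

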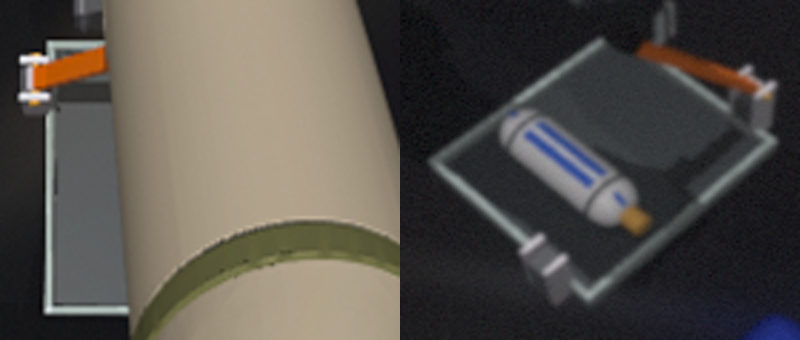

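The fingertip at (665,20) is moving the bar, which has tilted over, and the cylinder is unchanged. I'll keep following the arc.

Emit:
drive_tool(series=[{"travel": [-0.0005, -0.009, 0.006], "roll": 0}, {"travel": [-0.001, -0.0165, 0.012], "roll": 0}, {"travel": [-0.001, -0.024, 0.0184], "roll": 0}, {"travel": [-0.001, -0.031, 0.0254], "roll": 0}, {"travel": [-0.001, -0.0376, 0.0324], "roll": 0}])

```text
clock: 11.78
tcp_pos: [0.6041, -0.0899, 0.1904]
ee_rot: [0.021, 3.141, -0.0]
contact_force: [-0.4, -0.1, 1.8]
finger_gap: -0.0003
grip_force: 0.2
```

Emit:
drive_tool(series=[{"travel": [0, -0.006, 0.0075], "roll": 0}, {"travel": [0, -0.012, 0.015], "roll": 0}, {"travel": [0, -0.0175, 0.023], "roll": 0}, {"travel": [0, -0.0228, 0.0315], "roll": 0}, {"travel": [0, -0.0273, 0.04], "roll": 0}])

```text
clock: 12.4
tcp_pos: [0.6037, -0.1169, 0.1503]
ee_rot: [0.021, 3.141, -0.0]
contact_force: [0.2, -0.8, -0.7]
finger_gap: 0.0
grip_force: 0.2
```

```bash
python3 go.py .604 -.1389 .066
```

```text
12.4 [ 0.6037 -0.1169  0.1503] yang 89.23953956972863 gap 1.0371666484539327e-05 [ 0.2 -0.8 -0.7]
travel [-0.0005 -0.0219  0.0843]
```

Emit:
drive_tool(series=[{"travel": [0, -0.0047, 0.0088], "roll": 0}, {"travel": [0, -0.0088, 0.0178], "roll": 0}, {"travel": [0, -0.012, 0.0268], "roll": 0}, {"travel": [0, -0.0148, 0.0362], "roll": 0}, {"travel": [0, -0.0172, 0.0457], "roll": 0}])

```text
clock: 13.02
tcp_pos: [0.6036, -0.134, 0.1046]
ee_rot: [0.021, 3.141, -0.0]
contact_force: [0.5, -0.5, 0.5]
finger_gap: -0.0
grip_force: 0.2
```

Emit:
drive_tool(series=[{"travel": [0, -0.002, 0.008], "roll": 0}, {"travel": [0, -0.0034, 0.016], "roll": 0}, {"travel": [0, -0.0045, 0.024], "roll": 0}, {"travel": [0, -0.0049, 0.031], "roll": 0}, {"travel": [0, -0.0049, 0.035], "roll": 0}])

```text
clock: 13.65
tcp_pos: [0.6033, -0.1387, 0.0697]
ee_rot: [-0.021, -3.141, 0.0]
contact_force: [0.9, -0.3, 0.2]
finger_gap: 0.0002
grip_force: 0.2
```

```bash
python3 go.py .604 -.1389 .066;python3 look.py 4
```

```text
13.65 [ 0.6033 -0.1387  0.0697] yang 89.23417459814625 gap 0.00019442065828086528 [ 0.9 -0.3  0.2]
travel [-0.0007 -0.0001  0.0037]
```

View pics/s4.png

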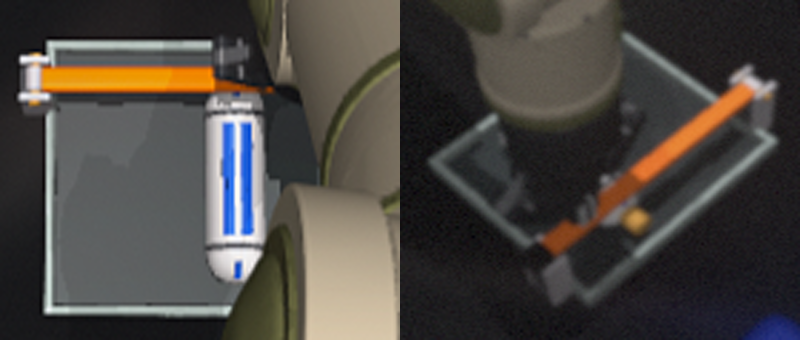

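The bar is almost level, with its end entering the catch at about (545,250) in the scene crop. Now I'll press it home in small steps.

Emit:
drive_tool(series=[{"travel": [0, 0, 0.001], "roll": 0}, {"travel": [0, 0, 0.002], "roll": 0}, {"travel": [0, 0, 0.003], "roll": 0}, {"travel": [0, 0, 0.004], "roll": 0}, {"travel": [0, 0, 0.004], "roll": 0}])

```text
clock: 14.38
tcp_pos: [0.6035, -0.1387, 0.0662]
ee_rot: [0.021, 3.141, -0.0]
contact_force: [-0.2, 0.1, 0.1]
finger_gap: 0.0001
grip_force: 0.1
```

Emit:
drive_tool(series=[{"travel": [0, 0, 0.0005], "roll": 0}, {"travel": [0, 0, 0.001], "roll": 0}, {"travel": [0, 0, 0.001], "roll": 0}])

```text
clock: 14.75
tcp_pos: [0.6035, -0.1387, 0.066]
ee_rot: [0.021, 3.141, -0.0]
contact_force: [-1.8, 0.0, 9.6]
finger_gap: -0.0003
grip_force: 4.4
```

Emit:
drive_tool(series=[{"travel": [0, 0, 0.0005], "roll": 0}, {"travel": [0, 0, 0.001], "roll": 0}, {"travel": [0, 0, 0.0015], "roll": 0}, {"travel": [0, 0, 0.0015], "roll": 0}])

```text
clock: 15.25
tcp_pos: [0.6036, -0.1388, 0.0657]
ee_rot: [0.021, 3.14, -0.001]
contact_force: [-6.3, 0.5, 21.2]
finger_gap: 0.0004
grip_force: 10.8
```

The bar is on its hard stop: 21 N at z ≈ 0.066, which is its top-face height when level. I'll lift off and check.

Emit:
drive_tool(series=[{"travel": [0, 0, -0.004], "roll": 0}, {"travel": [0, 0, -0.03], "roll": 0}, {"travel": [0, 0, -0.08], "roll": 0}, {"travel": [0, 0, -0.13], "roll": 0}, {"travel": [0, 0, -0.18], "roll": 0}])

```text
clock: 15.88
tcp_pos: [0.6031, -0.1387, 0.2452]
ee_rot: [-0.021, -3.141, -0.0]
contact_force: [0.9, 0.3, -0.4]
finger_gap: -0.0002
grip_force: 0.0
```

Emit:
drive_tool(series=[{"travel": [0.04, -0.04, 0], "roll": 0}, {"travel": [0.075, -0.085, 0], "roll": 0}, {"travel": [0.11, -0.13, 0], "roll": 0}, {"travel": [0.15, -0.175, 0], "roll": 0}, {"travel": [0.18, -0.22, 0], "roll": 0}])

```text
clock: 16.5
tcp_pos: [0.4186, -0.3575, 0.2437]
ee_rot: [-0.021, -3.141, -0.0]
contact_force: [0.9, 0.4, -0.8]
finger_gap: 0.0006
grip_force: 0.0
```

```bash
python3 look.py 5; python3 go.py; python3 fit.py 5; python3 - <<'E'
import pickle,sys,numpy as np,io,contextlib
from h import *
with contextlib.redirect_stdout(io.StringIO()): 
    from bar import P
for n in('top','scene'):
    c=pickle.load(open(n+'5.pkl','rb'));I=c['color'].astype(int)
    m=(I[...,0]>70)&(I[...,0]>1.8*I[...,1])&(I[...,2]<.35*I[...,0])
    # difference vs pre-state for bystanders
    print(n,[ (t,np.round(proj(c,[P(t,.226)+[0,0,.005]])[0],1)) for t in(0,.03)])
a=pickle.load(open('top0.pkl','rb'))['color'].astype(int);b=pickle.load(open('top5.pkl','rb'))['color'].astype(int)
for k,(x,y) in dict(wash=(130,172),reag=(127,264),jar=(413,247),beak=(418,156)).items():print(k,np.abs(a[y-25:y+25,x-25:x+25]-b[y-25:y+25,x-25:x+25]).mean())
E
```

```text
16.6 [ 0.4158 -0.3616  0.2437] yang 88.73129394185726 gap 0.00010559791865382663 [0.2 0.3 0. ]
[[ 5.69400e-01 -1.02100e-01 -4.65000e-02  1.95152e+01]
 [ 5.56800e-01 -1.01900e-01 -1.60400e-01  1.95565e+01]
 [ 5.44300e-01 -1.01300e-01 -2.50000e-03  1.95851e+01]
 [ 5.31800e-01 -1.01200e-01 -3.72200e-01  1.95260e+01]
 [ 5.19300e-01 -1.00800e-01 -6.68500e-01  1.95248e+01]
 [ 5.06900e-01 -1.01000e-01 -1.86600e-01  1.99723e+01]]
mean phi(+ toward +y) -0.3695588174197889 0.5292961876052323 width 19.62495187919314
yc at x0 -0.10144670391222374 slope deg -1.1976520635217982
top [(0, array([361.6, 180.9])), (0.03, array([362. , 180.3]))]
scene [(0, array([220.9, 274.7])), (0.03, array([220.5, 273.1]))]
wash 0.934
reag 0.7993333333333333
jar 3.579066666666667
beak 0.9221333333333334
```

View pics/s5.png

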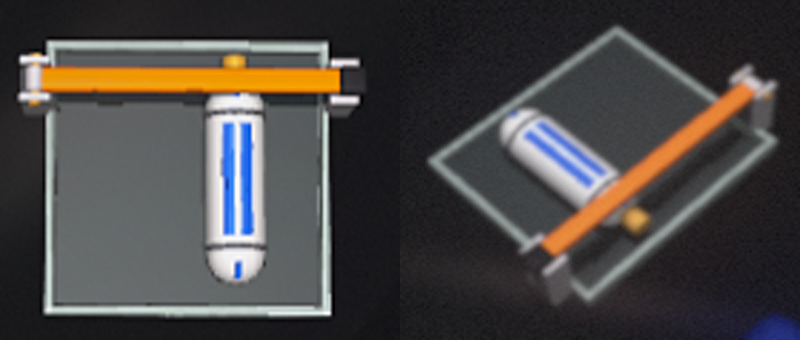

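The bar lies level in the catch, with its end at (340,80) in the top crop. The stripe is still up, at about -0.4°. The bystanders are undisturbed: only the jar's patch changed slightly, which fits the parked arm or its shadow, as the gripper never came near it. Handing in.

```bash
python3 -c "from cell import close_job; print(close_job())"
```

```text
the job is handed in; nothing more can be done
None
```

The job is handed in: the cylinder was rolled until its stripe faced up (measured within about 2°), the hold-down bar was pressed fully down into its catch, and the bottles, jar and beaker were left where they stood, in about 17 s of robot time.

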